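# Pack the forceps and hold the case lid at its balance point

## Robot

A 7-joint arm with a two-finger parallel gripper is mounted at the origin on a cart in front of the work surface, level with it; the furniture and walls round the work are solid. World frame = base frame: x ahead of the robot, y to its left, z up, the work surface at z = 0. Lengths are in m, angles in rad, forces in N, time in s.
With the tool pointing down it reaches from about 0.35 to 0.9 m from the base axis. Payload 8.1 kg.
Tool frame: the origin (TCP) lies at the very end of the fingers, on their centre line; the grasp point (between the pads) lies 19 mm behind it (ctrl.grip_point_offset is the distance from the TCP to the grasp point, in m); z points along the fingers, y is the line along which they close (so a half turn about z gives the same grasp; the last joint's range is limited). The gripper opens to 92 mm and grips with 3 to 60 N. Pads are 19 mm wide; open, the fingers measure 130 mm over their backs; the gripper's body (75 mm by 190 mm) begins 47 mm behind the grasp point.
Start: joints at [1.246, 0.434, 0.025, 1.573, -0.012, 1.134, -0.075], TCP at [0.137, -0.61, 0.227] pointing down, gripper open.
Joint ranges: [-2.62, 2.62], [-0.44, 2.09], [-1.27, 1.32], [0.08, 2.57], [-1.32, 4.46], [0.12, 2], [-2.74, 2.74]. Speed limits (rad/s): [2.22, 2.22, 3.01, 3.01, 3.14, 3.14, 3.14].

## Interface

Orientations are given as [roll, pitch, yaw] about the fixed x, y, z axes, in that order (R = Rz(yaw) Ry(pitch) Rx(roll)).
In Python, from rig import ctrl gives the robot as it stands.
- The arm moves only by the shell command python3 -m creep 'ROWS' [FORCE]. ROWS is JSON, a list of rows, each an object with "delta_pos": the shift along the tool's x, y, z each as a share of 80 cm, from -1 to 1, a list of three; "twist": the turn about the tool's z as a share of 2 pi rad, from -1 to 1; "fingers": the gripper's target within -1 to 1 (shut at 1, half-way at 0, fully open at -1). In form: [{"delta_pos": [x, y, z], "twist": twist, "fingers": fingers}, ...]. A call has exactly 5 rows; each row is the pose to reach, as a shift and turn from the pose commanded when the call began, along the tool's axes at that moment, turning the shorter way round; what a row does not reach only later rows make up. A row lasts 1/8 s, in which the tool goes at most 62.5 mm and 10.7 degrees, less where a joint would pass 70% of its speed; a pose out of reach is approached as far as the arm can. A call with a number of a shift or a turn outside -1 to 1 is refused whole. A call with a gripper value outside its range is refused whole. The fingers move at their own pace and stop on an object; FORCE is the grip in N (left out, the last holds). Time passes only in rows, so rows that repeat a pose let the fingers close, or fill a call up. It gives the time, the measured TCP pose, the force, the opening and the grip force at its end, in the units of the state.
- ctrl.sense(): the state, without advancing time (a new reading comes with each control period).
- ctrl.capture(name): name is "side" or "top"; returns (picture, depth): 420x560x3 uint8, red, green, blue; 420x560 float32, m along the optical axis (not along the pixel's ray), 0 where there is no reading.
- ctrl.camera_model(name): a dict with "fx", "fy", "cx", "cy" (pixels), "rvec" (rotation vector, rad) and "tvec" (3), from world to camera coordinates, as OpenCV has them. Camera axes: x right, y down, z forward; pixel columns grow to the right and rows downward; lengths in m; the calibration is good to about 2 mm. A picture is of the moment at which its call begins. camera_model takes no time and is no camera call.
- ctrl.finish_job(): hands the job in; it is judged then, once.
Trained networks look in the newest picture that a camera, given by its name, has taken for a name from the list of things; names that differ only in an ending like _2 or _b are one class to them, and where a whole thing is asked for, a point or a joint stands for the part that bears it (a point fixed in the world has none). Each returns a list of dicts, best first, with "conf" (0 to 1); they miss things now and then, are a little off and sometimes report something else, mostly with a low value. They report only what shows in the picture. A call takes as long as a camera call.
- ctrl.masks_of(camera, target): "pixels" (420x560 bool, what is visible of it) and "box" ([left, top, right, bottom] in pixels, round what is visible of it).
The state is a dict: "t": time; "joint_positions": joint angles; "joint_vel": joint speeds; "tau": joint torques, N m; "ee_pos": TCP position; "eef_rot": TCP orientation; "force": force on the tool from outside, world axes, zero at the start; "wrist_torque": the same for the moment, N m; "width": finger opening in m; "finger_force": force on a finger pad.
Only numpy, scipy, OpenCV 4.12 (cv2) and the standard library are available. Lean on these libraries where they do the work, as an engineer would, in place of code of your own. Each camera call takes 0.05 s, during which the arm holds its last target. There are 200 camera calls.

## Task

Lay the steel forceps flat in the long pocket of the open instrument case and let go of them. Then swing the case's leaning lid up from its back stop to its balance point, standing exactly upright, and finish still holding it there in the fingers so that a colleague can fit the lid stay. Do not let the lid drop shut, and leave the timer, the marker and the tape roll where they are.

Things in the scene. Friction and masses are not known exactly. Their poses are not given: they have to be found in the camera images.
- forceps: straight steel forceps, 128 x 16 x 9 mm, 22 g, rigid, lying on a thin dark rubber mat (fixed, 240 x 255 x 2 mm) on the bench right of the case; origin at the centre of the underside, x along the length, z up; which end points where does not matter
- case: shallow aluminium case fixed to the bench, 140 (x) x 240 (y) x 30 mm, walls and floor 4 mm; origin at the centre of the underside, x towards the hinge (roughly to the robot's left), y along it. Black insert, top 18 mm above the bench, with two pockets along y down to the floor: a long one (34 x 150 mm) on the side away from the hinge, with a finger recess across its middle, and an empty short one (28 x 90 mm) by the hinge
- long_pocket (a point): centre of the long pocket's floor, 25 mm from the case's centre on the side away from the hinge, 4 mm above the bench; the finger recess (76 mm in the case's x, 50 mm in y) is centred here
- lid_hinge (a point): middle of the hinge axis, 33 mm above the bench on the case's +x side; the axis runs along the case's y
- lid_tab (a point): middle of the black grip tab on the lid's free edge, in the lid's mid-plane, 150 mm from the hinge axis; the tab is 40 mm wide (along the hinge) and 10 mm thick, and its outer end is 162 mm from the axis. The lid panel, 240 mm wide and 6 mm thick, reaches 141 mm from the axis
- case_lid (a joint): lid angle in rad: 0 shut, lying over the case; 1.571 upright; 2.0 leaning back beyond the hinge on its stop, where it starts. The lid, about 0.25 kg, is symmetric about its mid-plane, which holds the hinge axis, so it balances exactly upright; the hinge is nearly frictionless and the lid falls back or shut if let go to either side
- timer: small white desk timer, 60 x 64 x 19 mm, bystander to the left of the case; origin at the centre of its underside
- marker_black: felt marker, 137 x 11 x 12 mm, bystander further left; origin at the centre of its underside, x along it
- label_tape: roll of tape lying flat, 68 mm across, 19 mm high, bystander beyond the forceps; origin at the centre of its underside

How it is judged:
On the way, in this order (a step that is already met when the one before it is completed fails the run):
1. the forceps lie flat in the long pocket, released, with the lid still back (horizontal distance between forceps and long_pocket below 0.018 m and z of forceps in the frame of case below 0.008 m and angle between forceps's own z axis and vertical below 0.1 rad and angle between the x axis of forceps and the y axis of case, either way round below 0.2 rad and linear speed of forceps below 0.03 m/s and contact force between the fingers and forceps below 0.1 N and value of joint case_lid above 1.8 rad), for 0.2 s.
2. the lid stands at its balance point, held in the fingers (value of joint case_lid between 1.471 and 1.671 rad and velocity of joint case_lid between -0.06 and 0.06 rad/s and contact force between the fingers and case_lid above 0.3 N), for 0.3 s.
At the end, for the whole second after the job is handed in: the lid stands still within 0.1 rad of upright (1.571 rad) and is held by the fingers (contact over 0.3 N); the forceps lie flat on the floor of the long pocket, centre within 18 mm of the pocket's, along it within 0.2 rad, released and at rest (all of step 2 and horizontal distance between forceps and long_pocket below 0.018 m and z of forceps in the frame of case below 0.008 m and angle between forceps's own z axis and vertical below 0.1 rad and angle between the x axis of forceps and the y axis of case, either way round below 0.2 rad and linear speed of forceps below 0.03 m/s and contact force between the fingers and forceps below 0.1 N); the arm keeps its last pose, push and grip.
It fails at once if the lid drops towards shut (value of joint case_lid below 0.8 rad).
It fails at once if the timer is disturbed (distance of timer from where it was at the start of the episode above 0.03 m).
It fails at once if the marker is disturbed (distance of marker_black from where it was at the start of the episode above 0.03 m).
It fails at once if the tape roll is disturbed (distance of label_tape from where it was at the start of the episode above 0.03 m).
It also fails if it takes over 53 s, if anything falls off the work surface, if the arm or the gripper's body presses on something with over 40 N, if the wrist force passes 120 N, or if a joint passes its speed limit or range.

## Working session

There is one attempt and no reset: what is moved stays moved. The work goes in short steps, Python scripts to look and compute and a shell command to move; the robot and the scene stay as the last step left them, time stands still between calls to the robot, and variables do not carry over. Pictures are saved under pics/ and viewed, at most 10 in all, crops included, and the job is handed in when it is done.

```bash
mkdir -p pics; ls
cat > h.py <<'E'
import numpy as np, cv2
from rig import ctrl
from scipy.spatial.transform import Rotation as R
def pts(cam,mask,depth):
    m=ctrl.camera_model(cam); v,u=np.nonzero(mask&(depth>0)); z=depth[v,u]
    p=np.c_[(u-m['cx'])/m['fx']*z,(v-m['cy'])/m['fy']*z,z]
    Rm=R.from_rotvec(np.ravel(m['rvec'])).as_matrix()
    return (p-np.ravel(m['tvec']))@Rm
def save(cam,name):
    im,d=ctrl.capture(cam); cv2.imwrite('pics/'+name+'.png',im[:,:,::-1]); return im,d
E
python3 - <<'E'
from h import *
np.set_printoptions(precision=4,suppress=True)
print(ctrl.sense())
for c in ['top','side']:
    im,d=save(c,c+'0')
    for n in ['forceps','case','case_lid','lid_tab','long_pocket','timer','label_tape','marker_black']:
        for r in ctrl.masks_of(c,n)[:1]:
            p=pts(c,r['pixels'],d)
            if len(p)<5: continue
            rc=cv2.minAreaRect(p[:,:2].astype(np.float32))
            print(c,n,round(r['conf'],2),r['box'],len(p),np.median(p,0),p.min(0),p.max(0),rc)
E
```

```text
pics
{'t': 0.0, 'joint_positions': array([ 1.2464,  0.4352,  0.025 ,  1.5741, -0.0116,  1.134 , -0.0751]), 'joint_vel': array([ 0.0004, -0.0006,  0.0019, -0.0008,  0.0007,  0.0011, -0.0013]), 'tau': array([ -0.0016, -66.7862,   0.9843, -31.4458,  -0.0605,   0.043 ,
         0.0002]), 'ee_pos': array([ 0.1373, -0.6092,  0.2259]), 'eef_rot': array([-3.14  ,  0.0001,  0.2217]), 'force': array([ 1.0661, -0.1189, -0.5552]), 'wrist_torque': array([0.0458, 0.0082, 0.045 ]), 'finger_force': 0.0, 'width': 0.09226948902542624}
top case 0.8 [238.6, 167.9, 348.6, 285.5] 9220 [0.4737 0.2086 0.0202] [ 0.3403  0.0794 -0.0038] [0.6176 0.3406 0.1853] ((0.49777254462242126, 0.20892548561096191), (0.2853117287158966, 0.2221011519432068), 12.260375022888184)
top case_lid 0.71 [239.1, 170.5, 284.6, 283.5] 3083 [0.458  0.2736 0.1148] [ 0.342   0.2226 -0.0007] [0.5824 0.3206 0.1853] ((0.4618903398513794, 0.27472829818725586), (0.23704051971435547, 0.07384880632162094), 10.390387535095215)
top lid_tab 0.78 [239.4, 169.1, 287.1, 283.7] 3265 [0.4597 0.2741 0.114 ] [ 0.342   0.2192 -0.0024] [0.6158 0.3373 0.18
[... 2191 characters left out ...]
side timer 0.66 [359.3, 252.2, 389.0, 283.6] 763 [0.3836 0.425  0.0176] [ 0.3505  0.3849 -0.0004] [0.414  0.4554 0.0229] ((0.38134992122650146, 0.41862305998802185), (0.06976062059402466, 0.05955292284488678), 83.1748046875)
side label_tape 0.6 [185.1, 123.3, 212.3, 149.0] 372 [ 0.6691 -0.0685  0.0168] [ 0.6365 -0.1081 -0.0022] [ 0.7032 -0.0397  0.0234] ((0.6695834994316101, -0.07416307926177979), (0.06706847250461578, 0.0656236857175827), 13.644274711608887)
side marker_black 0.61 [236.1, 147.3, 376.6, 237.3] 5471 [0.4857 0.1781 0.0181] [ 0.2627  0.0615 -0.0034] [0.6149 0.3252 0.1843] ((0.4334545135498047, 0.18909868597984314), (0.33441320061683655, 0.23274484276771545), 11.537698745727539)
```

View pics/top0.png

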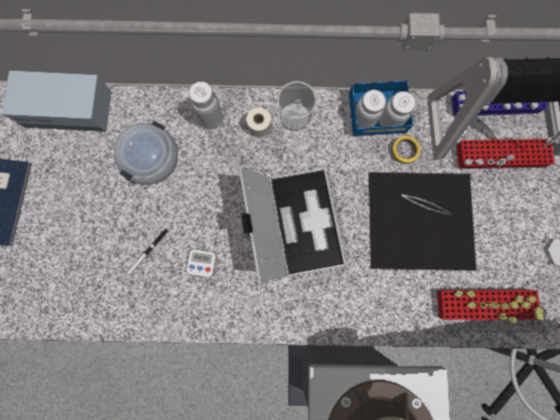

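View pics/side0.png

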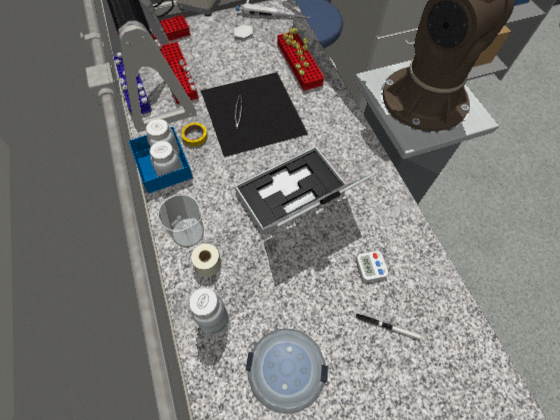

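The top view shows the forceps on the mat at about (426,205), the long pocket with its cross-shaped recess at (315,220), and the lid leaning back left with its tab at (247,223). The tape roll is at (406,150) and a grey stand is at (470,100). In the side view the forceps are at (238,110), the pocket at (286,183) and the lid edge-on at (340,190).

Run:
```python
from h import *
np.set_printoptions(precision=4,suppress=True)
def show(n,p):
    c,s,a=cv2.minAreaRect(p[:,:2].astype(np.float32)); q=p[:,:2]-p[:,:2].mean(0); w,V=np.linalg.eigh(q.T@q)
    print(n,len(p),'mean',p.mean(0),'rect',np.array(c),np.array(s),round(a,1),'pca yaw',np.degrees(np.arctan2(V[1,1],V[0,1])),'z',np.percentile(p[:,2],[5,50,95]))
for cam,fb,pb in [('top',(395,188,462,225),(298,185,338,255)),('side',(228,88,248,135),(245,160,325,215))]:
    im,d=ctrl.capture(cam); g=im.min(2).astype(int)
    for n,b,th in [('forceps',fb,90),('floor',pb,130)]:
        m=np.zeros(g.shape,bool); m[b[1]:b[3],b[0]:b[2]]=g[b[1]:b[3],b[0]:b[2]]>th
        k,l,st,_=cv2.connectedComponentsWithStats(m.astype(np.uint8))
        j=1+np.argmax(st[1:,4]); 
        mm=m if n=='forceps' else l==j
        show(cam+' '+n,pts(cam,mm,d))
    r=ctrl.masks_of(cam,'case')[0]; p=pts(cam,r['pixels'],d)
    q=p[(p[:,2]>.026)&(p[:,2]<.034)]; show(cam+' rim',q)
    q=p[(p[:,2]>.012)&(p[:,2]<.022)&(p[:,1]<.28)]; show(cam+' insert',q)
    if cam=='top':
        r=ctrl.masks_of(cam,'case_lid')[0]; p=pts(cam,r['pixels'],d); q=p[(p[:,2]>.05)]; show('lid',q)
        cc=q.mean(0); u,s,vt=np.linalg.svd(q-cc); print('lid normal',vt[2], 'tilt',np.degrees(np.arccos(abs(vt[2][2]))))
        q=p[(im.max(2)[r['pixels']&(d>0)]<60)]; show('tab dark',q)
    # tall stand
    P=pts(cam,np.ones(d.shape,bool),d); s=P[(P[:,2]>.06)&(P[:,2]<.6)&(P[:,0]>.3)&(P[:,0]<.75)&(P[:,1]<0.05)&(P[:,1]>-.4)]
    print('tall',len(s),s.min(0) if len(s) else 0,s.max(0) if len(s) else 0)
print(ctrl.grip_point_offset)
```

```text
top forceps 86 mean [ 0.5423 -0.0989  0.0093] rect [ 0.5399 -0.11  ] [0.0957 0.0192] 67.5 pca yaw 68.49273459779613 z [0.0016 0.0104 0.0142]
top floor 1029 mean [0.4898 0.1475 0.0049] rect [0.4901 0.147 ] [0.1473 0.0713] 12.5 pca yaw -168.40621128123215 z [0.0022 0.0048 0.0079]
top rim 464 mean [0.481  0.1637 0.0304] rect [0.4847 0.1707] [0.2401 0.1418] 11.7 pca yaw -165.0898625603147 z [0.0271 0.0305 0.033 ]
top insert 3523 mean [0.4822 0.1731 0.0186] rect [0.4846 0.1729] [0.2327 0.1366] 11.5 pca yaw -168.57907762737048 z [0.0158 0.0187 0.0213]
lid 2965 mean [0.4602 0.2759 0.1173] rect [0.4631 0.2784] [0.2401 0.0675] 11.3 pca yaw -168.53886991792865 z [0.058  0.1197 0.1673]
lid normal [ 0.1809 -0.8886  0.4216] tilt 65.06569569426519
tab dark 155 mean [0.4564 0.3028 0.1773] rect [0.4569 0.3026] [0.0389 0.0162] 8.1 pca yaw -169.95816051176524 z [0.1661 0.1791 0.1833]
tall 5227 [ 0.6546 -0.382   0.0602] [0.75   0.0498 0.3044]
side forceps 32 mean [ 0.541  -0.0982  0.008 ] rect [ 0.5403 -0.1029] [0.0781 0.0161] 67.7 pca yaw 70.2365054436368 z [0.0007 0.01   0.0129]
side floor 713 mean [0.4901 0.1459 0.0044] rect [0.4916 0.1453] [0.15   0.0669] 15.4 pca yaw -168.80822023684837 z [0.0018 0.0043 0.007 ]
side rim 374 mean [0.4959 0.1501 0.0295] rect [0.4844 0.1708] [0.2416 0.1399] 11.9 pca yaw -167.99488825710455 z [0.0265 0.0296 0.0322]
side insert 2939 mean [0.4873 0.1723 0.0181] rect [0.4851 0.1737] [0.2383 0.139 ] 11.3 pca yaw -168.32796595845318 z [0.0151 0.0183 0.0207]
tall 2917 [ 0.6552 -0.3803  0.0601] [0.75   0.0499 0.3026]
0.0188
```

```bash
cat >> h.py <<'E'
def rel(p,yawdeg):
    "print shares to reach TCP p, tool x at yaw (mod 180), from measured pose"
    s=ctrl.sense(); Rm=R.from_euler('xyz',s['eef_rot']).as_matrix()
    d=Rm.T@(np.array(p)-s['ee_pos']); dy=(yawdeg-np.degrees(s['eef_rot'][2])+90)%180-90
    print('t',round(s['t'],2),'at',s['ee_pos'].round(4),'rot',s['eef_rot'].round(3),'-> delta',(d/.8).round(4),'twist',round(-dy/360,4),'w',round(s['width'],4),'F',s['force'].round(1),'ff',round(s['finger_force'],1))
E
python3 - <<'E'
from h import *
np.set_printoptions(precision=4,suppress=True)
for cam,fb in [('top',(392,186,465,228)),('side',(226,84,250,138))]:
    im,d=ctrl.capture(cam); g=im.mean(2); x0,y0,x1,y1=fb
    print(np.median(g[y0:y1,x0:x1]))
    for th in (45,60):
        m=np.zeros(g.shape,bool); m[y0:y1,x0:x1]=g[y0:y1,x0:x1]>th
        v,u=np.nonzero(m); p=pts(cam,m,d); c,s,a=cv2.minAreaRect(p[:,:2].astype(np.float32))
        print(cam,th,len(p),u.min(),u.max(),v.min(),v.max(),np.array(c),np.array(s),a,p[:,:2].min(0),p[:,:2].max(0))
    P=pts(cam,np.ones(d.shape,bool),d)
    s=P[(P[:,2]>.06)&(P[:,2]<.6)&(P[:,0]>.3)&(P[:,0]<.9)&(P[:,1]<-0.05)&(P[:,1]>-.25)]
    print(cam,'tall',s.min(0),s.max(0), s[np.argmin(s[:,0])])
    if cam=='top': cv2.imwrite('pics/c.png',cv2.resize(im[180:235,385:470,::-1],None,fx=8,fy=8))
rel((.54,-.107,.15),68)
E
```

```text
41.666666666666664
top 45 389 396 451 193 219 [ 0.5207 -0.1183] [0.1378 0.0554] 73.8550796508789 [ 0.4968 -0.1875] [ 0.561  -0.0531]
top 60 258 401 450 194 214 [ 0.5345 -0.1242] [0.1261 0.0225] 67.79419708251953 [ 0.5096 -0.1821] [ 0.5586 -0.0648]
top tall [ 0.655  -0.25    0.0601] [ 0.8425 -0.05    0.3511] [ 0.655  -0.1535  0.0604]
35.666666666666664
side 45 140 226 241 84 128 [ 0.5285 -0.1491] [0.1767 0.0352] 82.81710815429688 [ 0.5072 -0.2389] [ 0.5555 -0.0634]
side 60 102 226 241 84 128 [ 0.5286 -0.1491] [0.1767 0.0342] 83.04200744628906 [ 0.5077 -0.2389] [ 0.5555 -0.0634]
side tall [ 0.6562 -0.2499  0.06  ] [ 0.84   -0.05    0.4439] [ 0.6562 -0.1539  0.0626]
t 1.25 at [ 0.1375 -0.6097  0.2267] rot [ 3.142 -0.     0.222] -> delta [ 0.629  -0.5024  0.0959] twist -0.1536 w 0.0922 F [-0.2 -0.1 -0.2] ff 0.0
```

View pics/c.png

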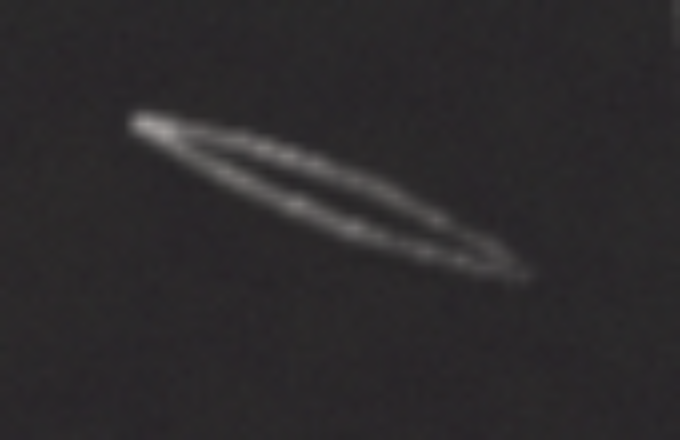

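The crop shows the whole forceps from (130,112) to (535,278), so its centre is at picture pixel (426,204), world (0.5345, -0.1235), with a yaw of about 68°. Moving there.

```bash
python3 -m creep '[{"delta_pos":[0.062,-0.048,0.0],"twist":-0.03,"fingers":-1},{"delta_pos":[0.123,-0.097,0.0],"twist":-0.06,"fingers":-1},{"delta_pos":[0.185,-0.145,0.0],"twist":-0.09,"fingers":-1},{"delta_pos":[0.247,-0.193,0.0],"twist":-0.12,"fingers":-1},{"delta_pos":[0.309,-0.242,0.0],"twist":-0.1536,"fingers":-1}]' 20
python3 -c "
from h import *
rel((.5345,-.1235,.12),68)"
```

```text
t: 1.88
ee_pos: [0.3362, -0.3661, 0.2271]
eef_rot: [3.141, 0.001, 1.165]
force: [0.8, -0.7, 0.0]
width: 0.0919
finger_force: 0.0
t 1.88 at [ 0.3362 -0.3661  0.2271] rot [3.141e+00 1.000e-03 1.165e+00] -> delta [0.3765 0.108  0.1338] twist -0.0034 w 0.0919 F [ 0.8 -0.7  0. ] ff 0.0
```

```bash
python3 -m creep '[{"delta_pos":[0.07,0.02,0.0],"twist":0,"fingers":-1},{"delta_pos":[0.145,0.04,0.0],"twist":0,"fingers":-1},{"delta_pos":[0.22,0.06,0.02],"twist":0,"fingers":-1},{"delta_pos":[0.295,0.084,0.05],"twist":0,"fingers":-1},{"delta_pos":[0.3765,0.108,0.08],"twist":0,"fingers":-1}]'
python3 -c "
from h import *
rel((.5345,-.1235,.0055),68)"
```

```text
t: 2.5
ee_pos: [0.5262, -0.1366, 0.1678]
eef_rot: [3.141, 0.0, 1.158]
force: [1.2, -0.7, 1.0]
width: 0.0915
finger_force: 0.0
t 2.5 at [ 0.5262 -0.1366  0.1678] rot [3.141 0.    1.158] -> delta [0.0192 0.0027 0.2028] twist -0.0045 w 0.0915 F [ 1.2 -0.7  1. ] ff 0.0
```

```bash
python3 -m creep '[{"delta_pos":[0.0,0.0,0.05],"twist":0,"fingers":-0.3},{"delta_pos":[0.0,0.0,0.1],"twist":0,"fingers":-0.3},{"delta_pos":[0.0,0.0,0.15],"twist":0,"fingers":-0.3},{"delta_pos":[0.0,0.0,0.15],"twist":0,"fingers":-0.3},{"delta_pos":[0.0,0.0,0.15],"twist":0,"fingers":-0.3}]'
python3 -c "
from h import *
rel((.5345,-.1235,.0055),68)
save('top','t1');save('side','s1')"
```

```text
t: 3.12
ee_pos: [0.5259, -0.1378, 0.0494]
eef_rot: [3.14, -0.0, 1.159]
force: [0.1, -0.2, 0.4]
width: 0.0598
finger_force: 0.0
t 3.12 at [ 0.5259 -0.1378  0.0494] rot [ 3.14  -0.     1.159] -> delta [0.0207 0.0027 0.0549] twist -0.0044 w 0.0598 F [ 0.1 -0.2  0.4] ff 0.0
```

```bash
python3 -c "
import cv2,numpy as np
a=cv2.resize(cv2.imread('pics/t1.png')[150:260,370:480],None,fx=3.6,fy=3.6);b=cv2.resize(cv2.imread('pics/s1.png')[70:180,190:300],None,fx=3.6,fy=3.6)
cv2.imwrite('pics/ts1.png',np.hstack([a,b]))"
```

```text
(no output)
```

View pics/ts1.png

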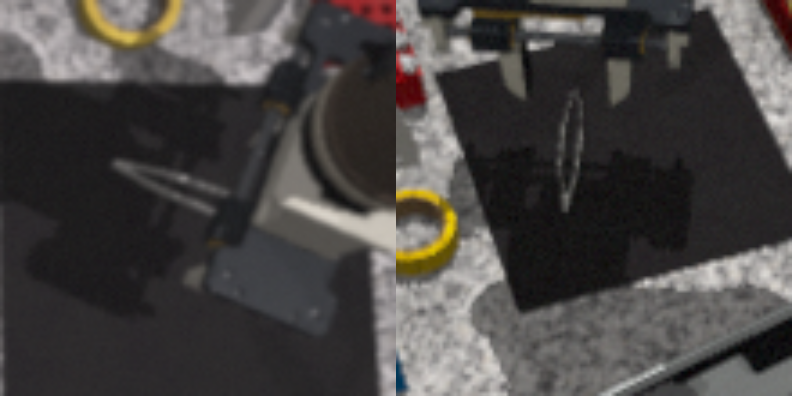

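The right (side) view shows the fingers straddling the forceps, which run from (575,92) to (567,210). The lateral alignment is good and about 16 mm forward remains.

```bash
python3 -m creep '[{"delta_pos":[0.0207,0.0027,0.0],"twist":-0.004,"fingers":-0.3},{"delta_pos":[0.0207,0.0027,0.03],"twist":-0.004,"fingers":-0.3},{"delta_pos":[0.0207,0.0027,0.05],"twist":-0.004,"fingers":-0.3},{"delta_pos":[0.0207,0.0027,0.054],"twist":-0.004,"fingers":-0.3},{"delta_pos":[0.0207,0.0027,0.054],"twist":-0.004,"fingers":-0.3}]'
python3 -m creep '[{"delta_pos":[0,0,0],"twist":0,"fingers":0.5},{"delta_pos":[0,0,0],"twist":0,"fingers":1},{"delta_pos":[0,0,0],"twist":0,"fingers":1},{"delta_pos":[0,0,0],"twist":0,"fingers":1},{"delta_pos":[0,0,0],"twist":0,"fingers":1}]' 15
```

```text
t: 3.85
ee_pos: [0.5337, -0.1233, 0.005]
eef_rot: [-3.141, 0.0, 1.185]
force: [-0.8, 0.0, 0.8]
width: 0.0597
finger_force: 0.0
t: 4.47
ee_pos: [0.5336, -0.1235, 0.0049]
eef_rot: [-3.142, 0.0, 1.184]
force: [-0.3, 0.3, 0.7]
width: 0.015
finger_force: 15.0
```

```bash
python3 -m creep '[{"delta_pos":[0,0,-0.03],"twist":0,"fingers":1},{"delta_pos":[0,0,-0.08],"twist":0,"fingers":1},{"delta_pos":[0,0,-0.13],"twist":0,"fingers":1},{"delta_pos":[-0.03,0,-0.13],"twist":0.02,"fingers":1},{"delta_pos":[-0.06,0,-0.13],"twist":0.04,"fingers":1}]'
python3 - <<'E'
from h import *
rel((.4897,.1463,.11),11.5)
im,d=save('side','s2')
cv2.imwrite('pics/s2c.png',cv2.resize(im[60:170,170:300,::-1],None,fx=5,fy=5))
E
```

```text
t: 5.1
ee_pos: [0.5156, -0.1684, 0.1096]
eef_rot: [3.14, -0.0, 0.93]
force: [-0.7, -0.5, -0.1]
width: 0.0154
finger_force: 14.9
t 5.1 at [ 0.5156 -0.1684  0.1096] rot [ 3.14 -0.    0.93] -> delta [ 0.2958 -0.2612 -0.0007] twist 0.116 w 0.0154 F [-0.7 -0.5 -0.1] ff 14.9
```

View pics/s2c.png

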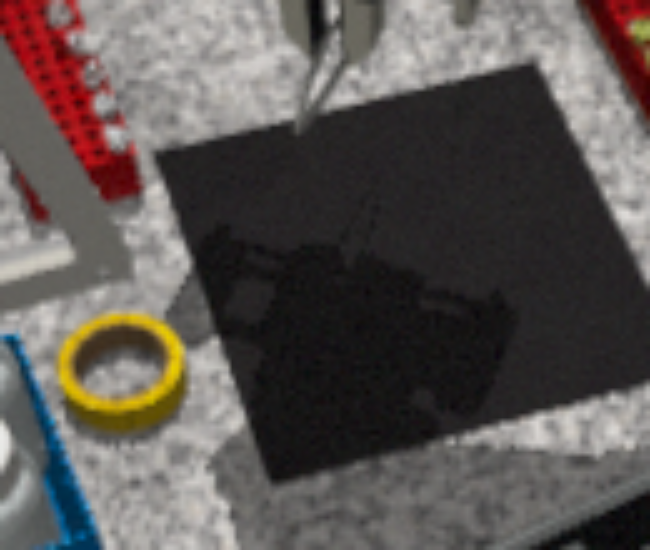

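The forceps are held between the fingers at (325,60) with the tip at (300,128). Carrying them over the pocket.

```bash
python3 -m creep '[{"delta_pos":[0.05,-0.045,0],"twist":0.025,"fingers":1},{"delta_pos":[0.1,-0.09,0],"twist":0.05,"fingers":1},{"delta_pos":[0.15,-0.135,0],"twist":0.075,"fingers":1},{"delta_pos":[0.2,-0.18,0],"twist":0.1,"fingers":1},{"delta_pos":[0.25,-0.222,0],"twist":0.116,"fingers":1}]'
python3 -c "
from h import *
rel((.4897,.1463,.11),11.5)"
```

```text
t: 5.78
ee_pos: [0.4914, 0.1004, 0.109]
eef_rot: [3.142, -0.0, 0.201]
force: [1.7, 0.5, 0.7]
width: 0.0151
finger_force: 14.9
t 5.78 at [0.4914 0.1004 0.109 ] rot [ 3.142 -0.     0.201] -> delta [ 0.0094 -0.0566 -0.0013] twist 0.0001 w 0.0151 F [1.7 0.5 0.7] ff 14.9
```

```bash
python3 -m creep '[{"delta_pos":[0.009,-0.028,0],"twist":0,"fingers":1},{"delta_pos":[0.0094,-0.0566,0],"twist":0,"fingers":1},{"delta_pos":[0.0094,-0.0566,0.03],"twist":0,"fingers":1},{"delta_pos":[0.0094,-0.0566,0.06],"twist":0,"fingers":1},{"delta_pos":[0.0094,-0.0566,0.07],"twist":0,"fingers":1}]'
python3 - <<'E'
from h import *
rel((.4897,.1463,.0075),11.5)
a,_=ctrl.capture('side'); b,_=ctrl.capture('top')
f=lambda i:cv2.resize(i,(400,400),interpolation=cv2.INTER_CUBIC)
cv2.imwrite('pics/p3.png',np.hstack([f(a[125:245,230:350]),f(b[165:285,250:370])])[:,:,::-1])
E
```

```text
t: 6.4
ee_pos: [0.4891, 0.1443, 0.0517]
eef_rot: [3.141, 0.002, 0.205]
force: [0.2, 0.1, 0.4]
width: 0.015
finger_force: 14.9
t 6.4 at [0.4891 0.1443 0.0517] rot [3.141e+00 2.000e-03 2.050e-01] -> delta [ 0.0014 -0.0024  0.0553] twist 0.0007 w 0.015 F [0.2 0.1 0.4] ff 14.9
```

View pics/p3.png

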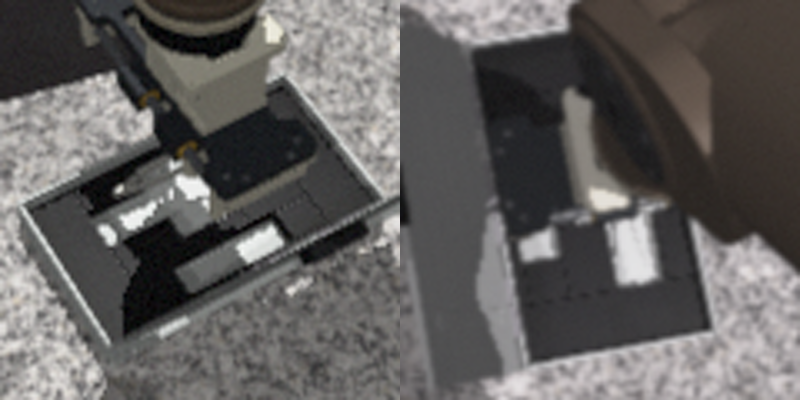

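The forceps hang lengthways over the long pocket (tip at (118,190) in the left view, pocket end near (105,230)). Lowering slowly.

```bash
python3 -m creep '[{"delta_pos":[0.001,-0.0022,0.0],"twist":0,"fingers":1},{"delta_pos":[0.001,-0.0022,0.015],"twist":0,"fingers":1},{"delta_pos":[0.001,-0.0022,0.035],"twist":0,"fingers":1},{"delta_pos":[0.001,-0.0022,0.048],"twist":0,"fingers":1},{"delta_pos":[0.001,-0.0022,0.054],"twist":0,"fingers":1}]'
python3 -m creep '[{"delta_pos":[0,0,0],"twist":0,"fingers":1},{"delta_pos":[0,0,0],"twist":0,"fingers":1},{"delta_pos":[0,0,0],"twist":0,"fingers":1},{"delta_pos":[0,0,0],"twist":0,"fingers":1},{"delta_pos":[0,0,0],"twist":0,"fingers":1}]'
python3 -c "
from h import *
rel((.4897,.1463,.0075),11.5)"
```

```text
t: 7.12
ee_pos: [0.4899, 0.146, 0.0086]
eef_rot: [3.141, 0.002, 0.204]
force: [-0.2, -0.6, 0.1]
width: 0.0153
finger_force: 14.9
t: 7.75
ee_pos: [0.4906, 0.1462, 0.0098]
eef_rot: [3.142, -0.0, 0.204]
force: [0.2, 0.0, -0.3]
width: 0.015
finger_force: 14.9
t 7.75 at [0.4906 0.1462 0.0098] rot [ 3.142 -0.     0.204] -> delta [-0.0011 -0.0003  0.0029] twist 0.0005 w 0.015 F [ 0.2  0.  -0.3] ff 14.9
```

```bash
python3 -m creep '[{"delta_pos":[0,0,0.0025],"twist":0,"fingers":1},{"delta_pos":[0,0,0.0025],"twist":0,"fingers":1},{"delta_pos":[0,0,0.0025],"twist":0,"fingers":0.6},{"delta_pos":[0,0,0.0025],"twist":0,"fingers":0.45},{"delta_pos":[0,0,0.0025],"twist":0,"fingers":0.45}]'
python3 -m creep '[{"delta_pos":[0,0,0.0],"twist":0,"fingers":0.45},{"delta_pos":[0,0,-0.02],"twist":0,"fingers":0.45},{"delta_pos":[0,0,-0.06],"twist":0,"fingers":0.45},{"delta_pos":[0,0,-0.12],"twist":0,"fingers":0.45},{"delta_pos":[0,0,-0.18],"twist":0,"fingers":0.45}]'
python3 -m creep '[{"delta_pos":[0,0,-0.07],"twist":0,"fingers":0.45},{"delta_pos":[-0.07,0.0,-0.14],"twist":0,"fingers":0.2},{"delta_pos":[-0.14,0,-0.14],"twist":0,"fingers":0},{"delta_pos":[-0.17,0,-0.14],"twist":0,"fingers":0},{"delta_pos":[-0.17,0,-0.14],"twist":0,"fingers":0}]'
python3 - <<'E'
from h import *
a,_=ctrl.capture('side'); b,_=ctrl.capture('top')
f=lambda i:cv2.resize(i,(400,400),interpolation=cv2.INTER_CUBIC)
cv2.imwrite('pics/p4.png',np.hstack([f(a[125:245,240:360]),f(b[165:285,240:360])])[:,:,::-1])
rel((.4897,.1463,.0075),11.5)
E
```

```text
t: 8.38
ee_pos: [0.4906, 0.1463, 0.0077]
eef_rot: [3.142, -0.0, 0.204]
force: [-0.1, -0.3, -0.1]
width: 0.0248
finger_force: 0.0
t: 9.0
ee_pos: [0.4902, 0.1462, 0.1542]
eef_rot: [-3.141, -0.0, 0.204]
force: [0.8, -0.0, -0.4]
width: 0.0252
finger_force: 0.0
t: 9.62
ee_pos: [0.3555, 0.1182, 0.2651]
eef_rot: [3.141, -0.002, 0.205]
force: [-0.4, -0.1, 0.9]
width: 0.0456
finger_force: 0.0
t 9.72 at [0.3578 0.1188 0.2646] rot [-3.142e+00 -2.000e-03  2.040e-01] -> delta [ 1.678e-01 -2.000e-04  3.217e-01] twist 0.0006 w 0.0458 F [1.6 0.7 0.2] ff 0.0
```

View pics/p4.png

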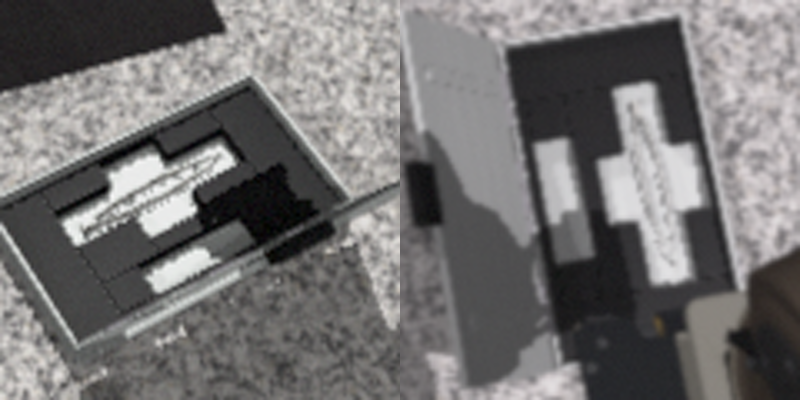

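The forceps lie in the pocket: in the right view they run from (630,100) to (672,265), centred on the cross at (651,183). Next, the tab.

```bash
python3 -c "
from h import *
rel((.4578,.3035,.25),11.5)"
```

```text
t 9.72 at [0.3578 0.1188 0.2646] rot [-3.142e+00 -2.000e-03  2.040e-01] -> delta [ 0.1692 -0.2007  0.0186] twist 0.0006 w 0.0458 F [1.6 0.7 0.2] ff 0.0
```

```bash
python3 -m creep '[{"delta_pos":[0.045,-0.053,0],"twist":0,"fingers":0},{"delta_pos":[0.09,-0.106,0],"twist":0,"fingers":0},{"delta_pos":[0.135,-0.16,0],"twist":0,"fingers":0},{"delta_pos":[0.1692,-0.2007,0.01],"twist":0,"fingers":0},{"delta_pos":[0.1692,-0.2007,0.0186],"twist":0,"fingers":0}]'
python3 -m creep '[{"delta_pos":[0,0,0],"twist":0,"fingers":0},{"delta_pos":[0,0,0],"twist":0,"fingers":0},{"delta_pos":[0,0,0],"twist":0,"fingers":0},{"delta_pos":[0,0,0],"twist":0,"fingers":0},{"delta_pos":[0,0,0.02],"twist":0,"fingers":0}]' 8
python3 - <<'E'
from h import *
rel((.4578,.3035,.157),11.5)
a,_=ctrl.capture('side'); b,_=ctrl.capture('top')
f=lambda i:cv2.resize(i,(400,400),interpolation=cv2.INTER_CUBIC)
cv2.imwrite('pics/p5.png',np.hstack([f(a[125:245,270:390]),f(b[165:285,210:330])])[:,:,::-1])
E
```

```text
t: 10.35
ee_pos: [0.4585, 0.3067, 0.2474]
eef_rot: [-3.14, 0.001, 0.207]
force: [-0.4, -0.6, -0.3]
width: 0.046
finger_force: 0.0
t: 10.98
ee_pos: [0.458, 0.3038, 0.2335]
eef_rot: [-3.141, -0.003, 0.204]
force: [1.1, -0.3, -0.7]
width: 0.046
finger_force: 0.0
t 10.97 at [0.458  0.3038 0.2335] rot [-3.141e+00 -3.000e-03  2.040e-01] -> delta [-0.0006  0.0004  0.0957] twist 0.0005 w 0.046 F [ 1.1 -0.3 -0.7] ff 0.0
```

View pics/p5.png

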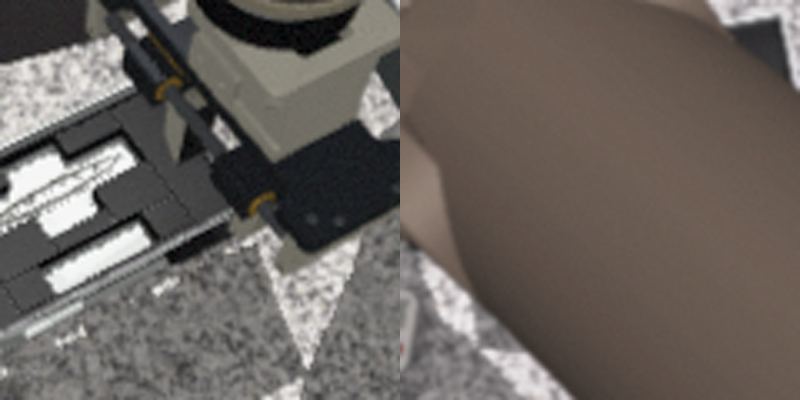

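In the left view the tab is at (197,243) with the two fingers above and either side of it, at (185,135) and (250,230). Geometry agrees, so I'll lower around the tab.

```bash
python3 -m creep '[{"delta_pos":[0,0,0.02],"twist":0,"fingers":0},{"delta_pos":[0,0,0.045],"twist":0,"fingers":0},{"delta_pos":[0,0,0.07],"twist":0,"fingers":0},{"delta_pos":[0,0,0.09],"twist":0,"fingers":0},{"delta_pos":[0,0,0.0945],"twist":0,"fingers":0}]'
python3 -m creep '[{"delta_pos":[0,0,0],"twist":0,"fingers":0.2},{"delta_pos":[0,0,0],"twist":0,"fingers":0.35},{"delta_pos":[0,0,0],"twist":0,"fingers":0.4},{"delta_pos":[0,0,0],"twist":0,"fingers":0.4},{"delta_pos":[0,0,0],"twist":0,"fingers":0.4}]' 4
python3 - <<'E'
from h import *
rel((.4578,.3035,.157),11.5)
a,_=ctrl.capture('side')
cv2.imwrite('pics/p6.png',cv2.resize(a[135:235,290:390,::-1],(500,500),interpolation=cv2.INTER_CUBIC))
E
```

```text
t: 11.7
ee_pos: [0.4568, 0.3029, 0.1558]
eef_rot: [3.141, 0.002, 0.204]
force: [-0.3, 0.3, 0.9]
width: 0.0456
finger_force: 0.0
t: 12.32
ee_pos: [0.4574, 0.3034, 0.1574]
eef_rot: [-3.142, -0.0, 0.204]
force: [0.4, 0.7, 1.0]
width: 0.0274
finger_force: 0.0
t 12.32 at [0.4574 0.3034 0.1574] rot [-3.142 -0.     0.204] -> delta [ 0.0005 -0.      0.0005] twist 0.0005 w 0.0274 F [0.4 0.7 1. ] ff 0.0
```

View pics/p6.png

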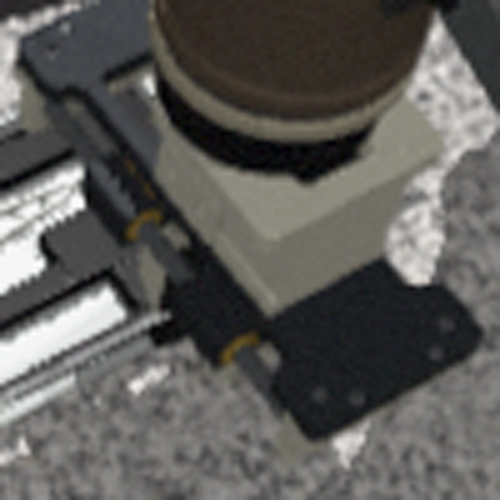

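The view shows the hand down around the tab, with the tab's black end just visible at (165,325). There is no contact force and the opening is 27 mm, so I'll swing along the arc with the tab caged.

```bash
python3 -m creep '[{"delta_pos":[0,0.006,-0.003],"twist":0,"fingers":0.4},{"delta_pos":[0,0.013,-0.006],"twist":0,"fingers":0.4},{"delta_pos":[0,0.021,-0.008],"twist":0,"fingers":0.4},{"delta_pos":[0,0.028,-0.01],"twist":0,"fingers":0.4},{"delta_pos":[0,0.0354,-0.012],"twist":0,"fingers":0.4}]'
python3 -m creep '[{"delta_pos":[0,0.008,-0.001],"twist":0,"fingers":0.45},{"delta_pos":[0,0.016,-0.002],"twist":0,"fingers":0.5},{"delta_pos":[0,0.024,-0.003],"twist":0,"fingers":0.5},{"delta_pos":[0,0.033,-0.004],"twist":0,"fingers":0.55},{"delta_pos":[0,0.0426,-0.005],"twist":0,"fingers":0.55}]'
python3 -m creep '[{"delta_pos":[0,0,0],"twist":0,"fingers":0.65},{"delta_pos":[0,0,0],"twist":0,"fingers":0.75},{"delta_pos":[0,0,0],"twist":0,"fingers":0.85},{"delta_pos":[0,0,0],"twist":0,"fingers":1},{"delta_pos":[0,0,0],"twist":0,"fingers":1}]' 8
python3 - <<'E'
from h import *
rel((.4702,.2423,.170),11.5)
E
```

```text
t: 13.0
ee_pos: [0.4632, 0.2751, 0.167]
eef_rot: [3.142, -0.0, 0.204]
force: [-0.0, 0.1, 0.3]
width: 0.0272
finger_force: 0.2
t: 13.62
ee_pos: [0.4701, 0.2417, 0.1708]
eef_rot: [3.141, 0.0, 0.204]
force: [-0.0, 0.0, -0.1]
width: 0.0207
finger_force: 0.0
t: 14.25
ee_pos: [0.47, 0.2423, 0.1708]
eef_rot: [3.141, 0.0, 0.204]
force: [-0.3, -0.9, 0.8]
width: 0.0101
finger_force: 8.0
t 14.25 at [0.47   0.2423 0.1708] rot [3.141 0.    0.204] -> delta [0.0003 0.     0.001 ] twist 0.0006 w 0.0101 F [-0.3 -0.9  0.8] ff 8.0
```

Gripped at a 10.1 mm opening, so the tab is flat between vertical pads. Verifying the lid angle and the forceps.

```bash
python3 -m creep '[{"delta_pos":[0,0,0],"twist":0,"fingers":1},{"delta_pos":[0,0,0],"twist":0,"fingers":1},{"delta_pos":[0,0,0],"twist":0,"fingers":1},{"delta_pos":[0,0,0],"twist":0,"fingers":1},{"delta_pos":[0,0,0],"twist":0,"fingers":1}]' 15
python3 - <<'E'
from h import *
np.set_printoptions(precision=4,suppress=True)
a,d=ctrl.capture('side'); P=pts('side',np.ones(d.shape,bool),d)
c=np.array([.4847,.1708]); ex=np.array([-.199,.98]); ey=np.array([.98,.199])
X=(P[:,:2]-c)@ex; Y=(P[:,:2]-c)@ey; Z=P[:,2]
for lo in np.arange(.045,.165,.02):
    m=(abs(Y)<.118)&(abs(Y)>.04)&(abs(X-.073)<.07)&(Z>lo)&(Z<lo+.02); print(round(lo,3),m.sum(),np.percentile(X[m],[10,50,90]) if m.any() else '')
cv2.imwrite('pics/p7.png',cv2.resize(a[110:240,220:390,::-1],(780,596),interpolation=cv2.INTER_CUBIC))
E
```

```text
t: 14.88
ee_pos: [0.47, 0.2422, 0.1709]
eef_rot: [3.142, 0.0, 0.204]
force: [0.2, -0.6, 1.1]
width: 0.0101
finger_force: 15.0
0.045 122 [0.076  0.0768 0.0776]
0.065 125 [0.0761 0.0769 0.0779]
0.085 129 [0.0762 0.0771 0.0781]
0.105 128 [0.0764 0.0772 0.0783]
0.125 147 [0.0765 0.0773 0.0786]
0.145 184 [0.0767 0.0774 0.0781]
```

View pics/p7.png

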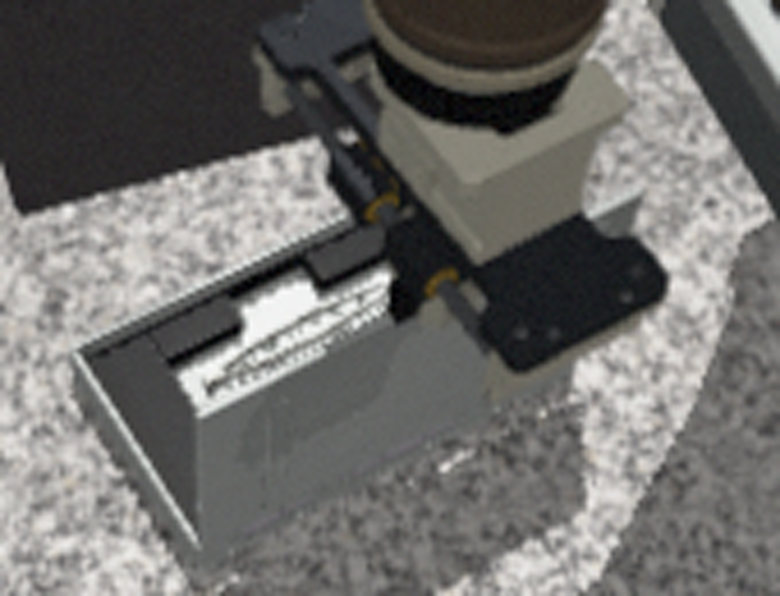

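The lid stands upright to within about 0.01 rad (its panel spans (200,410) to (570,400)), held by the tab. The forceps still lie in the pocket around (300,335).

```bash
python3 -c "
from rig import ctrl
print(ctrl.finish_job())"
```

```text
the job is handed in; nothing more can be done
None
```

The job is handed in, with no verdict returned: the forceps lie released in the long pocket, and the lid is held by its tab with a 15 N grip, within about 0.01 rad of upright by the depth image.

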